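# Clear the spatula off the fruit colour meter and hold its flap at the balance point

### The job

The blue-handled spatula is lying on the closed flap of the fruit colour meter: take it off and lay it gently (not dropped) flat in the white tray, on the tray's floor in the free space beside the two black-handled ones, parallel to them and with its blade pointing the same way. Then take the flap by its orange tab, swing it up to its balance point, where it stands upright over its hinge, and hold it still there, without letting it fall back or tip over backwards; finish while still holding it, so that the tomato can be put in. Leave the other spatulas, the tomato and the jar where they are.

Things in the scene. Friction and masses are not known exactly. Their poses are not given: they have to be found in the camera images.
- meter: fruit colour meter: white open-topped case 140 x 190 x 90 mm (x, y, z), fixed to the bench; origin at the centre of its underside, its front (-x side, with small display and buttons) faces the robot. A dark well lies under the flap.
- flap (a joint): angle of the meter's flap, a grey plate 140 x 190 x 8 mm hinged along the case's far (+x) top edge, axis along the meter's y. 0 = closed, level, upper face 98 mm above the bench; grows as the front edge rises; 1.571 = upright, the balance point (centre of mass above the hinge). Turns freely, 0.2 to 0.45 kg: let go below 1.571 it falls shut, beyond it backwards to a stop at 2.4.
- flap_hinge (a point): middle of the flap's hinge axis, fixed to the meter, 94 mm above the bench, 70 mm behind (+x) the meter's centre; axes as the meter's
- flap_tab (a point): grip point on the flap's orange tab. The tab is 24 mm wide (meter's y), 8 mm thick, sticks out 60 mm from mid front edge in the flap's plane; this point is central in it, 37 mm beyond that edge, 177 mm from the hinge axis. Closed: 94 mm above the bench, free air below; upright: straight above the hinge, at 271 mm. The tab can pivot between pads pinching its side edges.
- spatula: the spatula to clear: blue handle 90 x 16 x 14 mm (length, width, height), flat steel blade 70 x 14 x 4 mm, 160 mm in all, 50 g, flat underside. Origin: middle of its length, on the underside; x points to the blade's tip (handle x = -80 to +10 mm, blade +10 to +80), z up. Starts on the closed flap, headed up to 126 degrees either way from the meter's x.
- spatula_grip (a point): point in the blue handle to grip, near the centre of mass: 25 mm towards the handle end from the spatula's origin, mid-height (7 mm above the underside)
- spatula_tip (a point): tip of the spatula's blade, 80 mm from its origin
- tray: white plastic tray, open-topped, 220 x 180 x 18 mm outside (x, y, z), walls and floor 4 mm thick, fixed to the bench; origin at the centre of its underside, x along its length (away from the robot). The black spatulas lie in its -y half, between 25 and 85 mm from its middle; the +y half is free.
- tray_spatula_1: steel blade 70 x 14 x 4 mm and black plastic handle 90 x 16 x 14 mm (length x width x height), same shape and frame as spatula, lying in the tray, blade towards the tray's +x. Stays where it is
- tray_spatula_2: steel blade 70 x 14 x 4 mm and black plastic handle 90 x 16 x 14 mm (length x width x height), same shape and frame as spatula, lying in the tray, blade towards the tray's +x. Stays where it is
- tomato: red tomato, 68 mm across, 53 mm high, standing on its flat bottom; origin at the centre of its underside. Bystander.
- jar: glass jar with white cap, 68 mm across, 120 mm high; origin at the centre of its underside. Bystander.
Things that resemble listed ones, but are neither listed nor needed, are in the scene too. What is shaped like the tray_spatula_1 but purple or turquoise is not meant.

How it is judged:
On the way, in this order (a step that is already met when the one before it is completed fails the run):
1. the blue spatula lies flat and released in the tray, parallel to the others, blade the same way (x of spatula in the frame of tray between -0.03 and 0.03 m and y of spatula in the frame of tray between -0.085 and 0.085 m and z of spatula in the frame of tray below 0.009 m and angle between spatula's own z axis and vertical below 0.1 rad and angle between the x axis of spatula and the x axis of tray, either way round below 0.17 rad and x of spatula_tip in the frame of tray above 0.03 m and contact force between spatula and the fingers below 0.05 N and linear speed of spatula below 0.03 m/s), for 0.2 s.
2. the flap is held still at its balance point (value of joint flap between 1.501 and 1.641 rad and velocity of joint flap between -0.05 and 0.05 rad/s and contact force between the fingers and flap above 0.5 N), for 0.5 s.
At the end, for the whole second after the job is handed in: Blue spatula released, flat on the tray floor (height within 9 mm, 30 mm lengthwise), within 10 degrees of the tray's length, blade to its +x like the others. Flap at 1.571 within 0.07 rad, still (under 0.05 rad/s), held by the fingers (over 0.5 N), touched by no loose thing (all of step 1 and all of step 2 and contact force between each of spatula, tray_spatula_1, tray_spatula_2, tomato, jar and flap below 0.1 N); the arm keeps its last pose, push and grip.
It fails at once if the flap tips over backwards (beyond 1.85 rad) (value of joint flap above 1.85 rad).
It fails at once if the flap falls back (closing faster than 1.5 rad/s) (velocity of joint flap below -1.5 rad/s).
It fails at once if the spatula is dropped (moves faster than 0.6 m/s out of the fingers) (contact force between spatula and the fingers below 0.02 N and linear speed of spatula above 0.6 m/s).
It fails at once if a black spatula is disturbed (moved over 25 mm) (distance of any of tray_spatula_1, tray_spatula_2 from where it was at the start of the episode above 0.025 m).
It fails at once if the tomato or jar is disturbed (moved over 30 mm) (distance of any of tomato, jar from where it was at the start of the episode above 0.03 m).
It also fails if it takes over 64 s, if anything falls off the work surface, if the arm or the gripper's body presses on something with over 40 N, if the wrist force passes 120 N, or if a joint passes its speed limit or range.

### The arm

A 6-joint arm with a two-finger parallel gripper is mounted at the origin on the work surface. World frame = base frame: x ahead of the robot, y to its left, z up, the work surface at z = 0. Lengths are in m, angles in rad, forces in N, time in s.
With the tool pointing down it reaches from about 0.325 to 0.875 m from the base axis. Payload 4.4 kg.
Tool frame: the origin (TCP) lies at the very end of the fingers, on their centre line; the grasp point (between the pads) lies 19 mm behind it; z points along the fingers, y is the line along which they close (so a half turn about z gives the same grasp; the last joint's range is limited). The gripper opens to 85 mm and grips with 20 to 120 N. Pads are 22 mm wide; open, the fingers measure 114 mm over their backs; the gripper's body (76 mm by 85 mm) begins 54 mm behind the grasp point. The pads swing forward as they close: fully open they stand 13 mm farther back than shut.
Start: joints at [1.171, 0.207, 1.542, -0, 1.393, -0.15], TCP at [0.142, 0.557, 0.231] pointing down, gripper open.
Joint ranges: [-2.73, 2.73], [-0.86, 2.22], [0.23, 2.46], [-1.11, 4.25], [0.08, 2.63], [-2.82, 2.82]. Speed limits (rad/s): [2.79, 2.79, 3.14, 3.14, 3.14, 3.14].

### API

Orientations are given as a unit quaternion [w, x, y, z].
In Python, from workcell import arm, eyes, close_job gives the robot as it stands.
- The arm moves only by the tool send_rows, never from a script. Its arguments are lists of equal length, an entry for each row: "hand": the closure, from 0 (fully open) to 1 (shut); "travel": the shift along the tool's x, y, z in cm, a list of three; "angular": the turn, a rotation vector about the tool's x, y, z in rad, a list of three. In form: {"hand": [hand, ...], "travel": [[dx, dy, dz], ...], "angular": [[ax, ay, az], ...]}. A call has 1 to 8 rows; each row is the pose to reach, as a shift and turn from the pose commanded when the call began, along the tool's axes at that moment; what a row does not reach only later rows make up. A row lasts 1/12 s, in which the tool goes at most 41.7 mm and 7.16 degrees, less where a joint would pass 70% of its speed; a pose out of reach is approached as far as the arm can. A call with a gripper value outside its range is refused whole. The fingers move at their own pace and stop on an object; the grip force is fixed at half the most. Time passes only in rows, so rows that repeat a pose let the fingers close. It gives the time, the measured TCP pose, the force, the opening and the grip force at its end, in the units of the state.
- arm.get_state(): the state, without advancing time (a new reading comes with each control period).
- eyes.grab_frame(name): name is "side" or "top"; returns a dict with "pixels" (480x640x3 uint8, red, green, blue), "fx", "fy", "cx", "cy" (pixels), "R" (3x3) and "t" (3): a world point X has camera coordinates R X + t. Camera axes: x right, y down, z forward; pixel columns grow to the right and rows downward; lengths in m; the calibration is good to about 2 mm. A picture is of the moment at which its call begins. There is no depth.
- close_job(): hands the job in; it is judged then, once.
The state is a dict: "t": time; "qpos": joint angles; "dq": joint speeds; "effort": joint torques, N m; "ee_pos": TCP position; "ee_rot": TCP orientation; "contact_force": force on the tool from outside, world axes, zero at the start; "torque": the same for the moment, N m; "width": finger opening in m; "grip_force": force on a finger pad.
Only numpy, scipy, OpenCV 4.12 (cv2) and the standard library are available. Lean on these libraries where they do the work, as an engineer would, in place of code of your own. Each camera call takes 0.05 s, during which the arm holds its last target. There are 200 camera calls.

## Working session

There is one attempt and no reset: what is moved stays moved. The work goes in short steps, Python scripts to look and compute and a tool call to move; the robot and the scene stay as the last step left them, time stands still between calls to the robot, and variables do not carry over. Pictures are saved under pics/ and viewed, at most 10 in all, crops included, and the job is handed in when it is done.

Besides the shell and the picture viewer there is one more tool, called after ">>>" as name(argument=value, ...) on one line, values as JSON. send_rows: Moves the arm, as the interface text tells. Its arguments: {"type":"object","properties":{"hand":{"type":"array"},"travel":{"type":"array"},"angular":{"type":"array"}},"required":["hand","travel","angular"]}

```bash
mkdir -p pics
python3 - <<'E'
from workcell import arm, eyes
import cv2,numpy as np
s=arm.get_state(); print({k:np.round(v,3).tolist() for k,v in s.items()})
for n in("side","top"):
    f=eyes.grab_frame(n); cv2.imwrite(f"pics/{n}0.png",f["pixels"][:,:,::-1]); np.savez(f"{n}0.npz",**f)
    print(n,f["fx"],f["cx"],f["cy"],np.round(f["R"],3).tolist(),np.round(f["t"],3), np.round(-f["R"].T@f["t"],3))
E
```

```text
{'t': 0.0, 'qpos': [1.171, 0.207, 1.543, -0.0, 1.394, -0.15], 'dq': [0.001, 0.001, 0.001, -0.0, -0.0, -0.001], 'effort': [-0.001, -38.302, -29.16, -0.0, 0.01, -0.0], 'ee_pos': [0.141, 0.557, 0.23], 'ee_rot': [-0.0, 0.124, 0.992, -0.001], 'contact_force': [-0.273, 0.443, -0.373], 'torque': [-0.06, 0.027, 0.029], 'grip_force': 0.0, 'width': 0.086}
side 535.5454167416003 307.8194461073836 225.8227209057632 [[0.852, -0.523, 0.019], [-0.347, -0.591, -0.728], [0.393, 0.613, -0.685]] [-0.491  0.24   0.79 ] [ 0.192 -0.6    0.726]
top 484.73954103017485 319.18578999484976 229.05887835129582 [[0.005, -1.0, 0.005], [-0.987, -0.006, -0.16], [0.16, -0.004, -0.987]] [-0.005  0.584  0.772] [0.452 0.002 0.855]
```

View pics/top0.png

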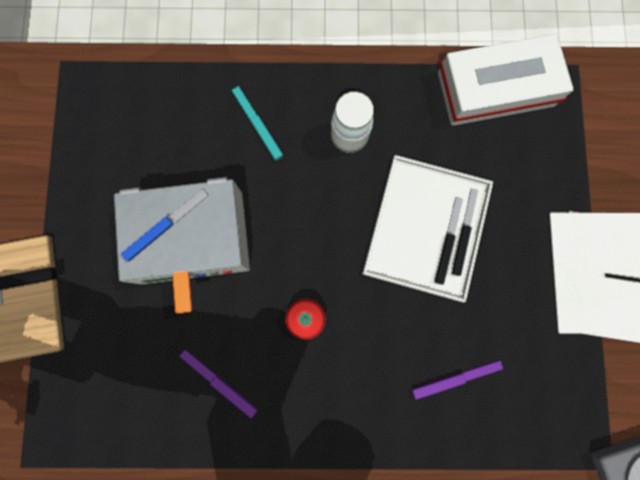

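View pics/side0.png

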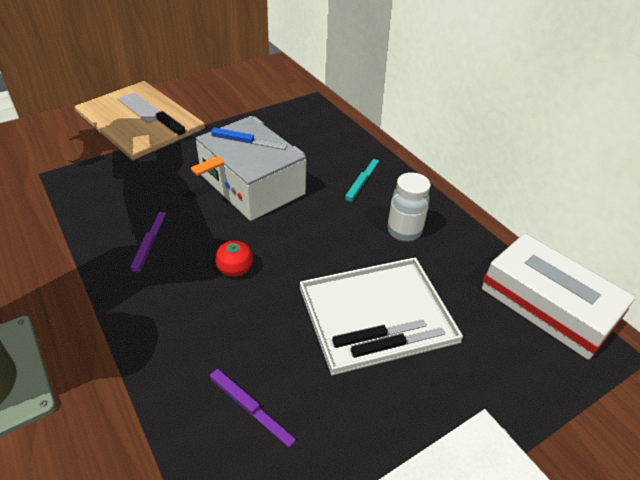

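The top view shows the blue-handled spatula on the flap (165,225), blade tip at (207,193), orange tab at (182,292), tray at (430,228) with black spatulas at (450,240) and (465,232), tomato (305,319) and jar (352,120). 

Lookalikes: the purple ones (218,383) and (458,380), the turquoise one (257,122), and the knife on the board at the left edge. By description, the target is the blue one at (165,225).

```bash
cat > h.py <<'E'
import numpy as np,cv2
def load(n): return dict(np.load(n))
def ray(f,uv,z):
    d=f["R"].T@np.array([(uv[0]-f["cx"])/f["fx"],(uv[1]-f["cy"])/f["fy"],1]); c=-f["R"].T@f["t"]
    return c+d*(z-c[2])/d[2]
def proj(f,X):
    p=f["R"]@np.array(X)+f["t"]; return np.array([f["fx"]*p[0]/p[2]+f["cx"],f["fy"]*p[1]/p[2]+f["cy"]])
def tri(f1,u1,f2,u2):
    A=[];b=[]
    for f,u in((f1,u1),(f2,u2)):
        c=-f["R"].T@f["t"]; d=ray(f,u,0)-c; d/=np.linalg.norm(d); P=np.eye(3)-np.outer(d,d); A.append(P); b.append(P@c)
    return np.linalg.solve(sum(A),sum(b))
def blob(f,lo,hi,roi=None,k=0):
    h=cv2.cvtColor(f["pixels"],cv2.COLOR_RGB2HSV); m=cv2.inRange(h,np.array(lo),np.array(hi))
    if roi: q=np.zeros_like(m); x0,y0,x1,y1=roi; q[y0:y1,x0:x1]=m[y0:y1,x0:x1]; m=q
    if k: m=cv2.morphologyEx(m,cv2.MORPH_OPEN,np.ones((k,k),np.uint8))
    cs,_=cv2.findContours(m,cv2.RETR_EXTERNAL,cv2.CHAIN_APPROX_NONE); return max(cs,key=cv2.contourArea)
BLUE=((105,120,60),(120,255,255)); OR=((8,150,120),(20,255,255))
def rect(f,c,z):
    P=np.array([ray(f,p,z)[:2] for p in cv2.boxPoints(cv2.minAreaRect(c))])
    e=P[1]-P[0],P[2]-P[1]; L=[np.linalg.norm(x) for x in e]; i=int(np.argmax(L)); 
    return P.mean(0),L,np.degrees(np.arctan2(e[i][1],e[i][0])),P
E
python3 - <<'E'
from h import *
np.set_printoptions(precision=4,suppress=True)
t=load("top0.npz"); s=load("side0.npz")
def show(n,c,z):
    r=rect(t,c,z); print(n,r[0],np.round(r[1],4),round(r[2],2))
    return r
b=blob(t,*BLUE,(100,170,260,280)); show("blue",b,.110); bs=blob(s,*BLUE,(190,110,310,170))
print("tri blue",tri(t,cv2.minAreaRect(b)[0],s,cv2.minAreaRect(bs)[0]))
o=blob(t,*OR,(150,260,210,330)); show("tab",o,.098); os_=blob(s,*OR,(180,140,240,190))
print("tri tab",tri(t,cv2.minAreaRect(o)[0],s,cv2.minAreaRect(os_)[0]))
tr=blob(t,(0,0,140),(180,60,255),(350,145,505,310)); r=show("tray",tr,.016); print(r[3]); 
g=blob(t,(0,0,90),(180,60,255),(105,165,260,290),5); r=show("flap",g,.098);print(r[3])
for n,roi in(("k1",(430,195,463,290)),("k2",(452,185,482,280))):
    k=blob(t,(0,0,0),(180,255,70),(395,190,480,288)) 
h=cv2.cvtColor(t["pixels"],cv2.COLOR_RGB2HSV); m=cv2.inRange(h,(0,0,0),(180,255,80)); q=np.zeros_like(m); q[190:286,395:478]=m[190:286,395:478]
cs,_=cv2.findContours(q,cv2.RETR_EXTERNAL,cv2.CHAIN_APPROX_NONE)
for c in cs:
    if cv2.contourArea(c)>150: print(cv2.boundingRect(c)); show("black",c,.016)
to=blob(t,(0,150,80),(6,255,255),(270,280,340,350)); print("tomato",ray(t,cv2.minEnclosingCircle(to)[0],.03))
print("jar",ray(t,(355,110),.12))
im=t["pixels"][150:330,90:280,::-1]; cv2.imwrite("pics/crop0.png",cv2.resize(im,None,fx=3,fy=3))
E
```

```text
blue [0.5569 0.2664] [0.0899 0.0171] -48.06
tri blue [0.557  0.2691 0.1037]
tab [0.4752 0.211 ] [0.0262 0.0618] -172.84
tri tab [0.4751 0.2125 0.0929]
tray [ 0.5934 -0.1954] [0.2247 0.1888] -15.41
[[ 0.5089 -0.0762]
 [ 0.7255 -0.1359]
 [ 0.6761 -0.3181]
 [ 0.4631 -0.2516]]
flap [0.5726 0.2202] [0.2086 0.1543] -82.66
[[0.6352 0.3364]
 [0.6619 0.1295]
 [0.5092 0.1072]
 [0.4843 0.3078]]
(435, 233, 20, 51)
black [ 0.5394 -0.2199] [0.0886 0.0152] -15.83
(452, 225, 19, 50)
black [ 0.5543 -0.2489] [0.0884 0.0156] -14.76
tomato [0.4334 0.0212 0.03  ]
jar [ 0.7653 -0.0574  0.12  ]
```

View pics/crop0.png

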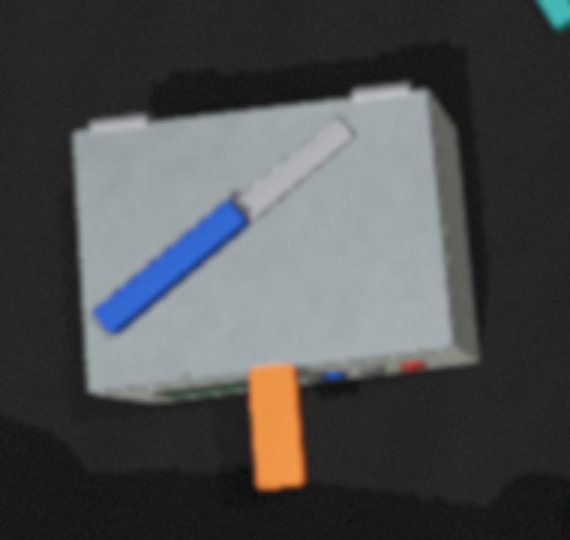

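The crop confirms the target: blue handle lower left, steel blade pointing to the upper right, lying on the grey flap with the orange tab. The sizes and heights match: handle 90x17 mm, tab 26x62 mm at z 0.093.

```bash
cat > go.py <<'E'
# usage: go.py x y z yheading_deg : shift (cm, tool axes) and rotvec to a tool-down pose
import sys,numpy as np
from scipy.spatial.transform import Rotation as Ro
from workcell import arm
s=arm.get_state(); x,y,z,h=map(float,sys.argv[1:5]); w,a,b,c=s["ee_rot"]
R=Ro.from_quat([a,b,c,w]); h=np.radians(h); ty=np.array([np.cos(h),np.sin(h),0]); tz=np.array([0,0,-1.]); T=Ro.from_matrix(np.c_[np.cross(ty,tz),ty,tz])
print("t",s["t"],"pos",np.round(s["ee_pos"],4),"travel",np.round(100*R.inv().apply(np.array([x,y,z])-s["ee_pos"]),2),"ang",np.round((R.inv()*T).as_rotvec(),3),"q",np.round(s["qpos"],2),"w",round(s["width"],4),"F",np.round(s["contact_force"],1))
E
python3 go.py .5637 .26 .18 42
```

```text
t 0.1 pos [0.1413 0.5566 0.2302] travel [-48.24 -18.34   5.04] ang [-0.002  0.     0.589] q [ 1.17  0.21  1.54  0.    1.39 -0.15] w 0.0856 F [0.1 0.5 0.7]
```

>>> send_rows(hand=[0.3, 0.3, 0.3, 0.3, 0.3, 0.3, 0.3, 0.3], travel=[[-4, -1.5, 0], [-8, -3, 0], [-12, -4.5, 0], [-16, -6, 0], [-20, -7.6, 0], [-24, -9.1, 0], [-28, -10.6, 0], [-32, -12.2, 0]], angular=[[0, 0, 0.07], [0, 0, 0.15], [0, 0, 0.22], [0, 0, 0.29], [0, 0, 0.37], [0, 0, 0.44], [0, 0, 0.51], [0, 0, 0.589]])

```text
t: 0.77
ee_pos: [0.4154, 0.364, 0.2309]
ee_rot: [-0.0, 0.408, 0.913, -0.0]
contact_force: [0.8, 1.1, 0.1]
width: 0.0599
grip_force: 0.0
```

```bash
python3 go.py .5637 .26 .13 42
```

```text
t 0.7667 pos [0.4154 0.364  0.2309] travel [-17.64   4.13  10.08] ang [-0.001 -0.    -0.004] q [ 0.56  0.16  1.6   0.    1.39 -0.17] w 0.0599 F [0.8 1.1 0.1]
```

>>> send_rows(hand=[0.3, 0.3, 0.3, 0.3, 0.3, 0.3, 0.3, 0.3], travel=[[-3, 0.7, 0], [-6.5, 1.5, 0], [-10, 2.3, 2], [-13.5, 3.1, 5], [-16.8, 3.9, 8], [-16.8, 3.9, 10], [-16.8, 3.9, 10], [-16.8, 3.9, 10]], angular=[[0, 0, 0], [0, 0, 0], [0, 0, 0], [0, 0, 0], [0, 0, 0], [0, 0, 0], [0, 0, 0], [0, 0, 0]])

```text
t: 1.43
ee_pos: [0.5539, 0.2659, 0.1287]
ee_rot: [-0.003, 0.407, 0.913, -0.002]
contact_force: [-0.7, 0.8, 1.2]
width: 0.0599
grip_force: 0.0
```

```bash
python3 go.py .5637 .26 .101 42;  python3 - <<'E'
from workcell import eyes
import cv2
a=eyes.grab_frame("top")["pixels"][130:330,60:310,::-1]; b=eyes.grab_frame("side")["pixels"][60:260,130:380,::-1]
cv2.imwrite("pics/pre.png",cv2.resize(cv2.hconcat([a,b]),None,fx=1.6,fy=1.6))
E
```

```text
t 1.4333 pos [0.5539 0.2659 0.1287] travel [-1.11  0.35  2.76] ang [-0.006 -0.003 -0.001] q [ 0.31  0.39  1.53  0.    1.23 -0.43] w 0.0599 F [-0.7  0.8  1.2]
```

View pics/pre.png

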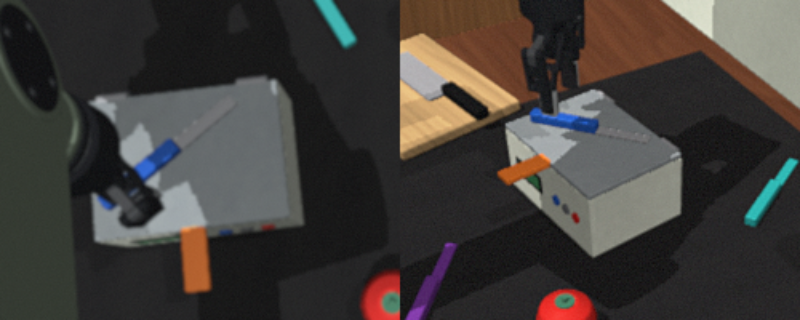

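The gripper stands over the blue handle with a finger on either side of it. Next I descend.

>>> send_rows(hand=[0.3, 0.3, 0.3, 0.3, 0.3, 0.3, 0.3, 0.3], travel=[[-0.8, 0.2, 0], [-0.8, 0.2, 0.7], [-0.8, 0.2, 1.4], [-0.8, 0.2, 2.0], [-0.8, 0.2, 2.5], [-0.8, 0.2, 2.5], [-0.8, 0.2, 2.5], [-0.8, 0.2, 2.5]], angular=[[0, 0, 0], [0, 0, 0], [0, 0, 0], [0, 0, 0], [0, 0, 0], [0, 0, 0], [0, 0, 0], [0, 0, 0]])

```text
t: 2.2
ee_pos: [0.5625, 0.2623, 0.1062]
ee_rot: [-0.0, 0.407, 0.914, -0.0]
contact_force: [0.3, -0.3, 0.0]
width: 0.0601
grip_force: 0.0
```

```bash
python3 go.py .5637 .26 .101 42
```

```text
t 2.2 pos [0.5625 0.2623 0.1062] travel [-0.26 -0.06  0.52] ang [-0. -0.  0.] q [ 0.3   0.42  1.53 -0.    1.19 -0.44] w 0.0601 F [ 0.3 -0.3  0. ]
```

>>> send_rows(hand=[0.3, 0.3, 0.5, 0.7, 0.9, 1, 1, 1], travel=[[-0.2, 0, 0.3], [-0.2, 0, 0.5], [-0.2, 0, 0.5], [-0.2, 0, 0.5], [-0.2, 0, 0.5], [-0.2, 0, 0.5], [-0.2, 0, 0.5], [-0.2, 0, 0.5]], angular=[[0, 0, 0], [0, 0, 0], [0, 0, 0], [0, 0, 0], [0, 0, 0], [0, 0, 0], [0, 0, 0], [0, 0, 0]])

```text
t: 2.87
ee_pos: [0.5642, 0.2609, 0.1017]
ee_rot: [0.0, 0.407, 0.914, 0.0]
contact_force: [-0.5, 0.1, 0.2]
width: 0.0142
grip_force: 61.4
```

>>> send_rows(hand=[1, 1, 1, 1], travel=[[0, 0, 0], [0, 0, 0], [0, 0, 0], [0, 0, 0]], angular=[[0, 0, 0], [0, 0, 0], [0, 0, 0], [0, 0, 0]])

```text
t: 3.2
ee_pos: [0.5641, 0.2608, 0.1016]
ee_rot: [0.0, 0.407, 0.914, 0.0]
contact_force: [-0.4, 0.1, 2.0]
width: 0.014
grip_force: 61.5
```

>>> send_rows(hand=[1, 1, 1, 1, 1, 1, 1, 1], travel=[[0, 0, -0.5], [0, 0, -1.5], [0, 0, -3], [0, 0, -4.5], [0, 0, -6], [0, 0, -7.3], [0, 0, -8], [0, 0, -8]], angular=[[0, 0, 0], [0, 0, 0], [0, 0, 0], [0, 0, 0], [0, 0, 0], [0, 0, 0], [0, 0, 0], [0, 0, 0]])

```text
t: 3.87
ee_pos: [0.5653, 0.2612, 0.1841]
ee_rot: [0.002, 0.407, 0.914, 0.002]
contact_force: [0.1, 0.1, -1.0]
width: 0.014
grip_force: 61.1
```

```bash
python3 go.py .581 -.1454 .13 74.7
python3 - <<'E'
from h import *
from workcell import eyes
s=eyes.grab_frame("side"); np.savez("side1.npz",**s); t=eyes.grab_frame("top")
cv2.imwrite("pics/lift.png",cv2.resize(cv2.hconcat([t["pixels"][130:330,60:310,::-1],s["pixels"][60:260,130:380,::-1]]),None,fx=1.6,fy=1.6))
E
```

```text
t 3.8667 pos [0.5653 0.2612 0.1841] travel [-31.26 -26.06   5.36] ang [ 0.004  0.003 -0.571] q [ 0.29  0.34  1.47  0.    1.32 -0.44] w 0.014 F [ 0.1  0.1 -1. ]
```

View pics/lift.png

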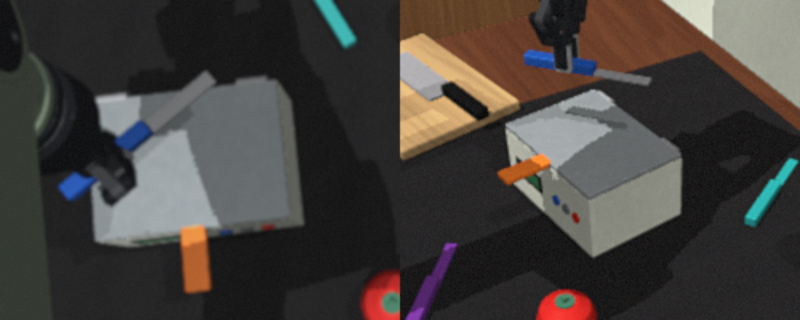

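The spatula is held level and is clear of the flap. Next I carry it to above the tray.

>>> send_rows(hand=[1, 1, 1, 1, 1, 1, 1, 1], travel=[[-1, -0.8, 0], [-3, -2.5, 0], [-6, -5, 0], [-8.7, -7.2, 0], [-11.5, -9.5, 0], [-14, -11.7, 0], [-16.5, -13.7, 0], [-19, -15.8, 0]], angular=[[0, 0, -0.02], [0, 0, -0.06], [0, 0, -0.12], [0, 0, -0.17], [0, 0, -0.22], [0, 0, -0.27], [0, 0, -0.32], [0, 0, -0.37]])

```text
t: 4.63
ee_pos: [0.5724, 0.0124, 0.1797]
ee_rot: [-0.001, 0.231, 0.973, -0.0]
contact_force: [0.3, -0.5, -0.0]
width: 0.0139
grip_force: 61.1
```

```bash
python3 go.py .581 -.1454 .1 74.7
```

```text
t 4.6333 pos [0.5724 0.0124 0.1797] travel [ -7.87 -13.71   7.96] ang [-0.001 -0.003 -0.198] q [-0.13  0.25  1.6   0.    1.3  -1.23] w 0.0139 F [ 0.3 -0.5 -0. ]
```

>>> send_rows(hand=[1, 1, 1, 1, 1, 1, 1, 1], travel=[[-1.6, -2.8, 0], [-3.2, -5.6, 0], [-4.7, -8.3, 0], [-6, -10.6, 1], [-7, -12.3, 2.5], [-7.5, -13.1, 4.5], [-7.5, -13.1, 6], [-7.5, -13.1, 6]], angular=[[0, 0, -0.04], [0, 0, -0.08], [0, 0, -0.12], [0, 0, -0.15], [0, 0, -0.18], [0, 0, -0.195], [0, 0, -0.195], [0, 0, -0.195]])

```text
t: 5.3
ee_pos: [0.5774, -0.1364, 0.1157]
ee_rot: [-0.005, 0.137, 0.991, 0.001]
contact_force: [-1.3, 1.6, -0.7]
width: 0.0139
grip_force: 61.1
```

>>> send_rows(hand=[1, 1, 1], travel=[[0, 0, 0], [0, 0, 0], [0, 0, 0]], angular=[[0, 0, 0], [0, 0, 0], [0, 0, 0]])

```text
t: 5.55
ee_pos: [0.5823, -0.1367, 0.1224]
ee_rot: [0.001, 0.136, 0.991, -0.0]
contact_force: [0.1, 0.1, -0.5]
width: 0.0142
grip_force: 61.1
```

```bash
python3 go.py .581 -.1454 .0076 74.7
python3 - <<'E'
from h import *
from workcell import eyes
s=eyes.grab_frame("side"); t=eyes.grab_frame("top")
cv2.imwrite("pics/pl.png",cv2.resize(cv2.hconcat([t["pixels"][130:330,330:530,::-1],s["pixels"][210:410,280:480,::-1]]),None,fx=2,fy=2))
E
```

```text
t 5.55 pos [ 0.5823 -0.1367  0.1224] travel [-0.09 -0.87 11.48] ang [-0.     0.002 -0.005] q [-0.38  0.36  1.58  0.    1.2  -1.67] w 0.0142 F [ 0.1  0.1 -0.5]
```

View pics/pl.png

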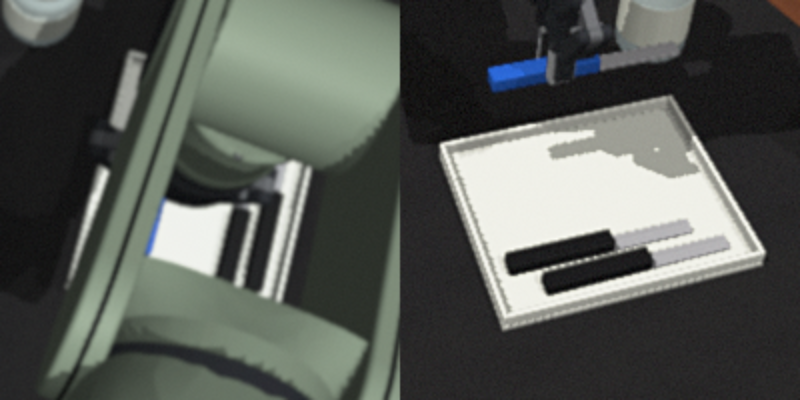

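The spatula is parallel to the black ones, blade the same way. Now down.

>>> send_rows(hand=[1, 1, 1, 1, 1, 1, 1, 1], travel=[[0, -0.4, 0.7], [0, -0.8, 2], [0, -0.8, 4], [0, -0.8, 6], [0, -0.8, 8], [0, -0.8, 9.3], [0, -0.8, 10], [0, -0.8, 10]], angular=[[0, 0, 0], [0, 0, 0], [0, 0, 0], [0, 0, 0], [0, 0, 0], [0, 0, 0], [0, 0, 0], [0, 0, 0]])

```text
t: 6.32
ee_pos: [0.5774, -0.144, 0.0187]
ee_rot: [-0.002, 0.136, 0.991, 0.001]
contact_force: [0.2, 0.9, -0.4]
width: 0.014
grip_force: 61.1
```

>>> send_rows(hand=[1, 1, 1], travel=[[0, 0, 0.2], [0, 0, 0.4], [0, 0, 0.4]], angular=[[0, 0, 0], [0, 0, 0], [0, 0, 0]])

```text
t: 6.57
ee_pos: [0.5801, -0.145, 0.0182]
ee_rot: [0.001, 0.136, 0.991, -0.0]
contact_force: [-0.1, -0.0, -0.5]
width: 0.0138
grip_force: 61.1
```

```bash
python3 go.py .581 -.1454 .0076 74.7
```

```text
t 6.5667 pos [ 0.5801 -0.145   0.0182] travel [-0.09 -0.02  1.06] ang [-0.     0.002 -0.006] q [-0.39  0.5   1.63 -0.    1.   -1.69] w 0.0138 F [-0.1 -0.  -0.5]
```

Lowering the last 10 mm slowly while watching the force.

>>> send_rows(hand=[1, 1, 1, 1, 1, 1, 1, 1], travel=[[0, 0, 0.15], [0, 0, 0.3], [0, 0, 0.45], [0, 0, 0.6], [0, 0, 0.7], [0, 0, 0.8], [0, 0, 0.8], [0, 0, 0.8]], angular=[[0, 0, 0], [0, 0, 0], [0, 0, 0], [0, 0, 0], [0, 0, 0], [0, 0, 0], [0, 0, 0], [0, 0, 0]])

```text
t: 7.23
ee_pos: [0.5792, -0.1446, 0.0091]
ee_rot: [-0.0, 0.136, 0.991, 0.0]
contact_force: [0.1, -0.0, -0.4]
width: 0.014
grip_force: 61.1
```

>>> send_rows(hand=[1, 1, 1, 1], travel=[[0, 0, 0.1], [0, 0, 0.2], [0, 0, 0.2], [0, 0, 0.2]], angular=[[0, 0, 0], [0, 0, 0], [0, 0, 0], [0, 0, 0]])

```text
t: 7.57
ee_pos: [0.5795, -0.1447, 0.0076]
ee_rot: [0.0, 0.136, 0.991, -0.0]
contact_force: [-1.1, 0.8, 2.9]
width: 0.0141
grip_force: 61.5
```

Contact at the expected height. Release with a partial opening, then rise.

>>> send_rows(hand=[0.8, 0.75, 0.7, 0.65, 0.6, 0.6, 0.6, 0.6], travel=[[0, 0, 0], [0, 0, 0], [0, 0, 0], [0, 0, 0], [0, 0, 0], [0, 0, 0], [0, 0, 0], [0, 0, 0]], angular=[[0, 0, 0], [0, 0, 0], [0, 0, 0], [0, 0, 0], [0, 0, 0], [0, 0, 0], [0, 0, 0], [0, 0, 0]])

```text
t: 8.23
ee_pos: [0.5793, -0.1446, 0.0072]
ee_rot: [-0.0, 0.136, 0.991, -0.0]
contact_force: [-0.1, -0.4, -0.4]
width: 0.034
grip_force: 0.0
```

>>> send_rows(hand=[0.6, 0.6, 0.6, 0.6, 0.6, 0.6, 0.6, 0.6], travel=[[0, 0, -0.5], [0, 0, -1.5], [0, 0, -3], [0, 0, -5], [0, 0, -8], [0, 0, -11], [0, 0, -14], [0, 0, -17]], angular=[[0, 0, 0], [0, 0, 0], [0, 0, 0], [0, 0, 0], [0, 0, 0], [0, 0, 0], [0, 0, 0], [0, 0, 0]])

```text
t: 8.9
ee_pos: [0.5793, -0.1446, 0.1799]
ee_rot: [0.001, 0.136, 0.991, -0.0]
contact_force: [0.9, -1.2, -0.4]
width: 0.0338
grip_force: 0.0
```

```bash
python3 go.py .47 .211 .18 97.2
python3 - <<'E'
from h import *
from workcell import eyes
s=eyes.grab_frame("side"); np.savez("side2.npz",**s)
c=blob(s,*BLUE,(280,210,480,400)); r=rect(s,c,.012); print(r[:3]); np.set_printoptions(precision=4,suppress=True)
d=r[0]-[.5934,-.1954]; a=np.radians(-15.3); print("handle centre in tray",d@[np.cos(a),np.sin(a)],d@[-np.sin(a),np.cos(a)])
E
```

```text
t 8.9 pos [ 0.5793 -0.1446  0.1799] travel [20.1  31.3  -0.04] ang [-0.     0.001 -0.398] q [-0.39  0.3   1.54 -0.    1.3  -1.69] w 0.0338 F [ 0.9 -1.2 -0.4]
(array([ 0.57033471, -0.14317171]), [np.float64(0.09127572592127989), np.float64(0.022694454933554244)], np.float64(-15.321796986719102))
handle centre in tray -0.036029434270543274 0.044290872191137524
```

The spatula lies at tray x ≈ -1 mm, y ≈ 44 mm, aligned to within a degree. Next, the tab.

>>> send_rows(hand=[0.3, 0.3, 0.3, 0.3, 0.3, 0.3, 0.3, 0.3], travel=[[2, 3.1, 0], [4, 6.3, 0], [6, 9.4, 0], [8, 12.5, 0], [10, 15.6, 0], [12, 18.8, 0], [14, 21.9, 0], [16, 25, 0]], angular=[[0, 0, -0.05], [0, 0, -0.1], [0, 0, -0.15], [0, 0, -0.2], [0, 0, -0.25], [0, 0, -0.3], [0, 0, -0.35], [0, 0, -0.398]])

```text
t: 9.62
ee_pos: [0.492, 0.1409, 0.1784]
ee_rot: [0.001, -0.064, 0.998, 0.0]
contact_force: [1.2, 0.9, 0.3]
width: 0.0598
grip_force: 0.0
```

>>> send_rows(hand=[0.3, 0.3, 0.3], travel=[[0, 0, 0], [0, 0, 0], [0, 0, 0]], angular=[[0, 0, 0], [0, 0, 0], [0, 0, 0]])

```text
t: 9.87
ee_pos: [0.4929, 0.1392, 0.178]
ee_rot: [0.001, -0.063, 0.998, -0.0]
contact_force: [-0.5, -0.5, -0.2]
width: 0.0599
grip_force: 0.0
```

```bash
python3 go.py .468 .211 .12 97.2
```

```text
t 9.8667 pos [0.4929 0.1392 0.178 ] travel [1.58 7.44 5.8 ] ang [-0.001  0.001  0.   ] q [ 0.11  0.12  1.75 -0.    1.26 -1.59] w 0.0599 F [-0.5 -0.5 -0.2]
```

>>> send_rows(hand=[0.3, 0.3, 0.3, 0.3, 0.3, 0.3, 0.3, 0.3], travel=[[0.6, 2.8, 0], [1.1, 5.2, 0], [1.5, 7, 0.5], [1.6, 7.4, 2], [1.6, 7.4, 4], [1.6, 7.4, 5.3], [1.6, 7.4, 5.3], [1.6, 7.4, 5.3]], angular=[[0, 0, 0], [0, 0, 0], [0, 0, 0], [0, 0, 0], [0, 0, 0], [0, 0, 0], [0, 0, 0], [0, 0, 0]])

```text
t: 10.53
ee_pos: [0.4676, 0.2093, 0.1238]
ee_rot: [-0.001, -0.061, 0.998, -0.0]
contact_force: [0.1, 0.4, -0.2]
width: 0.06
grip_force: 0.0
```

```bash
python3 go.py .468 .211 .075 97.2
python3 - <<'E'
from h import *
from workcell import eyes
s=eyes.grab_frame("side"); t=eyes.grab_frame("top")
o=blob(s,*OR,(170,120,260,210)); print(cv2.boundingRect(o))
cv2.imwrite("pics/tab.png",cv2.resize(cv2.hconcat([t["pixels"][180:340,120:280,::-1],s["pixels"][70:230,130:290,::-1]]),None,fx=2.4,fy=2.4))
E
```

```text
t 10.5333 pos [0.4676 0.2093 0.1238] travel [-0.07  0.16  4.88] ang [-0.    -0.002 -0.003] q [ 0.25  0.19  1.8  -0.    1.15 -1.44] w 0.06 F [ 0.1  0.4 -0.2]
(191, 156, 33, 19)
```

View pics/tab.png

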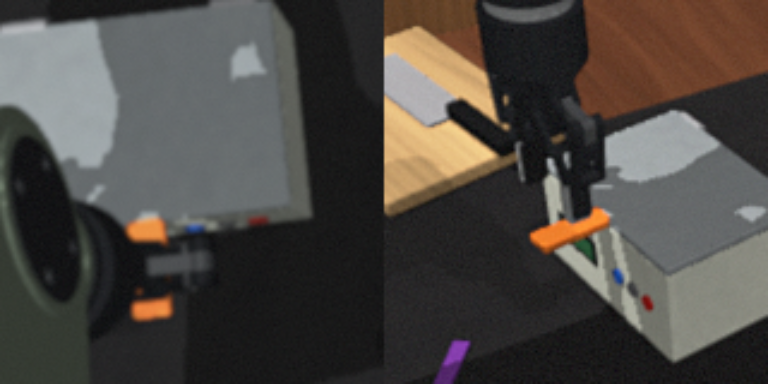

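The fingers straddle the orange tab. Descend and close.

>>> send_rows(hand=[0.3, 0.3, 0.3, 0.3, 0.3, 0.3, 0.3, 0.3], travel=[[0, 0.1, 1], [0, 0.1, 2.5], [0, 0.1, 4], [0, 0.1, 4.7], [0, 0.1, 4.8], [0, 0.1, 4.8], [0, 0.1, 4.8], [0, 0.1, 4.8]], angular=[[0, 0, 0], [0, 0, 0], [0, 0, 0], [0, 0, 0], [0, 0, 0], [0, 0, 0], [0, 0, 0], [0, 0, 0]])

```text
t: 11.3
ee_pos: [0.4683, 0.2119, 0.0773]
ee_rot: [0.001, -0.063, 0.998, 0.0]
contact_force: [-0.1, 0.2, -0.1]
width: 0.0599
grip_force: 0.0
```

>>> send_rows(hand=[0.5, 0.7, 0.9, 1, 1, 1, 1, 1], travel=[[0, 0, 0], [0, 0, 0], [0, 0, 0], [0, 0, 0], [0, 0, 0], [0, 0, 0], [0, 0, 0], [0, 0, 0]], angular=[[0, 0, 0], [0, 0, 0], [0, 0, 0], [0, 0, 0], [0, 0, 0], [0, 0, 0], [0, 0, 0], [0, 0, 0]])

```text
t: 11.97
ee_pos: [0.4678, 0.2107, 0.077]
ee_rot: [0.0, -0.063, 0.998, -0.001]
contact_force: [-1.4, -5.1, 5.2]
width: 0.0226
grip_force: 59.0
```

```bash
python3 go.py .468 .211 .075 97.2
python3 - <<'E'
import numpy as np
# arc in tool x,z (tool x points away from hinge = -meter x; z down), grip r=17.7cm
for a in np.radians(np.arange(0,91,3.75)): print(round(np.degrees(a),2), round(-17.7*(1-np.cos(a)),2), round(-17.7*np.sin(a),2))
E
```

```text
t 11.9667 pos [0.4678 0.2107 0.077 ] travel [-0.03  0.03  0.2 ] ang [-0.002  0.     0.   ] q [ 0.26  0.26  1.83 -0.    1.05 -1.44] w 0.0226 F [-1.4 -5.1  5.2]
0.0 -0.0 -0.0
3.75 -0.04 -1.16
7.5 -0.15 -2.31
11.25 -0.34 -3.45
15.0 -0.6 -4.58
18.75 -0.94 -5.69
22.5 -1.35 -6.77
26.25 -1.83 -7.83
30.0 -2.37 -8.85
33.75 -2.98 -9.83
37.5 -3.66 -10.78
41.25 -4.39 -11.67
45.0 -5.18 -12.52
48.75 -6.03 -13.31
52.5 -6.92 -14.04
56.25 -7.87 -14.72
60.0 -8.85 -15.33
63.75 -9.87 -15.87
67.5 -10.93 -16.35
71.25 -12.01 -16.76
75.0 -13.12 -17.1
78.75 -14.25 -17.36
82.5 -15.39 -17.55
86.25 -16.54 -17.66
90.0 -17.7 -17.7
```

>>> send_rows(hand=[1, 1, 1, 1, 1, 1, 1, 1], travel=[[0, 0, -0.5], [0, 0, -1.2], [-0.15, 0, -2.3], [-0.35, 0, -3.45], [-0.6, 0, -4.6], [-0.95, 0, -5.7], [-1.35, 0, -6.75], [-1.8, 0, -7.8]], angular=[[0, 0, 0], [0, 0, 0], [0, 0, 0], [0, 0, 0], [0, 0, 0], [0, 0, 0], [0, 0, 0], [0, 0, 0]])

```text
t: 12.63
ee_pos: [0.4852, 0.213, 0.1534]
ee_rot: [-0.0, -0.063, 0.998, -0.001]
contact_force: [6.3, -2.9, -8.2]
width: 0.0227
grip_force: 59.3
```

>>> send_rows(hand=[1, 1, 1], travel=[[0, 0, 0], [0, 0, 0], [0, 0, 0]], angular=[[0, 0, 0], [0, 0, 0], [0, 0, 0]])

```text
t: 12.88
ee_pos: [0.4852, 0.213, 0.1532]
ee_rot: [0.0, -0.063, 0.998, -0.001]
contact_force: [3.2, -3.7, -4.9]
width: 0.0226
grip_force: 59.5
```

```bash
cat > arc.py <<'E'
import sys,numpy as np
from h import *
from workcell import eyes,arm
from scipy.spatial.transform import Rotation as Ro
s=arm.get_state(); w,a,b,c=s["ee_rot"]; R=Ro.from_quat([a,b,c,w]); p=np.array(s["ee_pos"])+R.apply([0,0,-.019])
H=np.array([.6436,.2332,.094]); m=np.array([np.cos(np.radians(7.2)),np.sin(np.radians(7.2)),0]); d=p-H
r=-d@m; print("t",s["t"],"pinch r,z",round(r,4),round(d[2],4),"radius",round(np.hypot(r,d[2]),4),"lat",round(d@[-m[1],m[0],0],4),"ang",round(np.degrees(np.arctan2(d[2],r)),2),"F",np.round(s["contact_force"],1),"M",np.round(s["torque"],2),"w",round(s["width"],4),"tilt",np.round(R.as_matrix()[:,2],3))
E
python3 arc.py
python3 - <<'E'
from h import *
from workcell import eyes
s=eyes.grab_frame("side"); t=eyes.grab_frame("top")
cv2.imwrite("pics/arc.png",cv2.resize(cv2.hconcat([t["pixels"][150:330,100:280,::-1],s["pixels"][70:250,130:310,::-1]]),None,fx=2.2,fy=2.2))
E
```

```text
t 12.8833 pinch r,z 0.1596 0.0782 radius 0.1777 lat -0.0002 ang 26.09 F [ 3.2 -3.7 -4.9] M [-0.58 -0.41  0.24] w 0.0226 tilt [ 0.    -0.002 -1.   ]
```

View pics/arc.png

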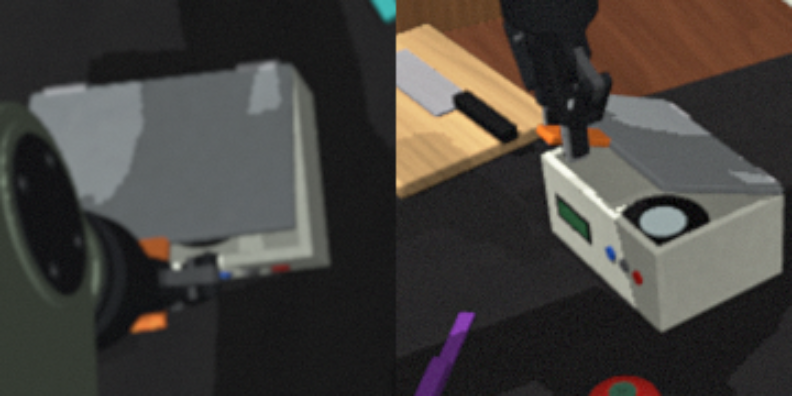

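The flap is open at about 26°, pivoting between the pads, with low forces. Continue along the arc.

>>> send_rows(hand=[1, 1, 1, 1, 1, 1, 1, 1], travel=[[-0.55, 0, -1.05], [-1.15, 0, -2.0], [-1.85, 0, -3.0], [-2.6, 0, -3.85], [-3.4, 0, -4.7], [-4.25, 0, -5.5], [-5.1, 0, -6.25], [-6.05, 0, -6.9]], angular=[[0, 0, 0], [0, 0, 0], [0, 0, 0], [0, 0, 0], [0, 0, 0], [0, 0, 0], [0, 0, 0], [0, 0, 0]])

```text
t: 13.65
ee_pos: [0.5429, 0.2205, 0.2204]
ee_rot: [-0.004, -0.062, 0.998, -0.001]
contact_force: [-1.2, -3.8, -6.0]
width: 0.0224
grip_force: 59.6
```

>>> send_rows(hand=[1, 1, 1], travel=[[0, 0, 0], [0, 0, 0], [0, 0, 0]], angular=[[0, 0, 0], [0, 0, 0], [0, 0, 0]])

```text
t: 13.9
ee_pos: [0.5443, 0.2207, 0.2212]
ee_rot: [-0.001, -0.062, 0.998, -0.001]
contact_force: [2.4, -5.2, -8.8]
width: 0.0225
grip_force: 60.0
```

```bash
python3 arc.py
```

```text
t 13.9 pinch r,z 0.1 0.1462 radius 0.1771 lat 0.0 ang 55.63 F [ 2.4 -5.2 -8.8] M [-0.63 -0.14 -0.03] w 0.0225 tilt [-0.002 -0.002 -1.   ]
```

>>> send_rows(hand=[1, 1, 1, 1, 1, 1, 1, 1], travel=[[-1.1, 0, -0.7], [-2.2, 0, -1.25], [-3.25, 0, -1.75], [-4.3, 0, -2.15], [-5.4, 0, -2.45], [-6.3, 0, -2.7], [-6.9, 0, -2.8], [-7.5, 0, -2.9]], angular=[[0, 0, 0], [0, 0, 0], [0, 0, 0], [0, 0, 0], [0, 0, 0], [0, 0, 0], [0, 0, 0], [0, 0, 0]])

```text
t: 14.57
ee_pos: [0.6179, 0.2303, 0.2502]
ee_rot: [-0.003, -0.062, 0.998, -0.001]
contact_force: [-2.7, -3.6, -7.3]
width: 0.0227
grip_force: 59.7
```

>>> send_rows(hand=[1, 1, 1], travel=[[0, 0, 0], [0, 0, 0], [0, 0, 0]], angular=[[0, 0, 0], [0, 0, 0], [0, 0, 0]])

```text
t: 14.82
ee_pos: [0.6187, 0.2304, 0.2503]
ee_rot: [-0.001, -0.062, 0.998, -0.0]
contact_force: [1.4, -4.1, -13.9]
width: 0.0223
grip_force: 59.3
```

```bash
python3 arc.py
python3 - <<'E'
from h import *
from workcell import eyes
s=eyes.grab_frame("side"); t=eyes.grab_frame("top")
cv2.imwrite("pics/arc2.png",cv2.resize(cv2.hconcat([t["pixels"][130:310,100:280,::-1],s["pixels"][30:210,160:340,::-1]]),None,fx=2.2,fy=2.2))
E
```

```text
t 14.8167 pinch r,z 0.025 0.1753 radius 0.177 lat 0.0003 ang 81.89 F [  1.4  -4.1 -13.9] M [-0.8   0.1  -0.12] w 0.0223 tilt [-0.003 -0.001 -1.   ]
```

View pics/arc2.png

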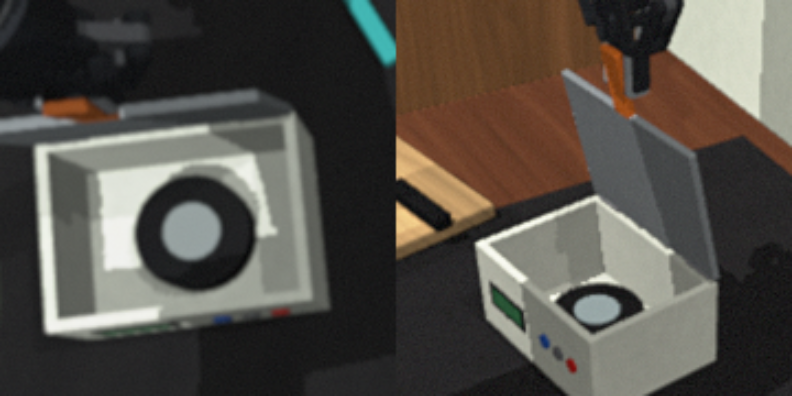

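The flap stands at about 82°. The last 2.5 cm go slowly.

>>> send_rows(hand=[1, 1, 1, 1, 1, 1, 1, 1], travel=[[-0.4, 0, 0], [-0.8, 0, 0], [-1.2, 0, 0], [-1.6, 0, -0.05], [-2.0, 0, -0.05], [-2.3, 0, -0.05], [-2.5, 0, -0.05], [-2.5, 0, -0.05]], angular=[[0, 0, 0], [0, 0, 0], [0, 0, 0], [0, 0, 0], [0, 0, 0], [0, 0, 0], [0, 0, 0], [0, 0, 0]])

```text
t: 15.58
ee_pos: [0.6432, 0.2336, 0.2524]
ee_rot: [-0.002, -0.063, 0.998, -0.0]
contact_force: [-1.6, -5.3, -8.6]
width: 0.0226
grip_force: 59.3
```

>>> send_rows(hand=[1, 1, 1, 1, 1, 1, 1, 1], travel=[[0, 0, 0], [0, 0, 0], [0, 0, 0], [0, 0, 0], [0, 0, 0], [0, 0, 0], [0, 0, 0], [0, 0, 0]], angular=[[0, 0, 0], [0, 0, 0], [0, 0, 0], [0, 0, 0], [0, 0, 0], [0, 0, 0], [0, 0, 0], [0, 0, 0]])

```text
t: 16.25
ee_pos: [0.643, 0.2335, 0.2524]
ee_rot: [-0.002, -0.063, 0.998, -0.0]
contact_force: [-1.3, -5.4, -9.8]
width: 0.0226
grip_force: 59.2
```

```bash
python3 arc.py
python3 - <<'E'
from h import *
from workcell import eyes
s=eyes.grab_frame("side"); t=eyes.grab_frame("top")
a=s["pixels"][30:210,160:340,::-1]; b=s["pixels"][230:410,290:470,::-1]
cv2.imwrite("pics/end.png",cv2.resize(cv2.hconcat([a,b]),None,fx=2.2,fy=2.2))
np.savez("sideE.npz",**s)
o=blob(s,*OR,(230,30,330,120)); print("tab px",cv2.boundingRect(o))
# predicted projections of key points for an upright flap
H=np.array([.6436,.2332,.094]); m=np.array([.9921,.1253,0]); y=np.array([-.1253,.9921,0])
for v in(-.095,.095):
    for a in (86,90,94):
        q=np.radians(a); print("edge corner y",v,a,np.round(proj(s,H+y*v+.14*(-m*np.cos(q)+np.array([0,0,np.sin(q)]))),1))
c=blob(s,*BLUE,(280,210,480,400)); print(rect(s,c,.012)[0],rect(s,c,.012)[2])
E
```

```text
t 16.25 pinch r,z 0.0005 0.1774 radius 0.1774 lat 0.0004 ang 89.83 F [-1.3 -5.4 -9.8] M [-0.95  0.84 -0.08] w 0.0226 tilt [-0.004 -0.001 -1.   ]
tab px (264, 44, 13, 35)
edge corner y -0.095 86 [302.9  95.5]
edge corner y -0.095 90 [307.2  93.7]
edge corner y -0.095 94 [311.3  92.3]
edge corner y 0.095 86 [244.1  57. ]
edge corner y 0.095 90 [248.2  55.5]
edge corner y 0.095 94 [252.2  54.4]
[ 0.57030589 -0.1432182 ] -15.45232134194842
```

View pics/end.png

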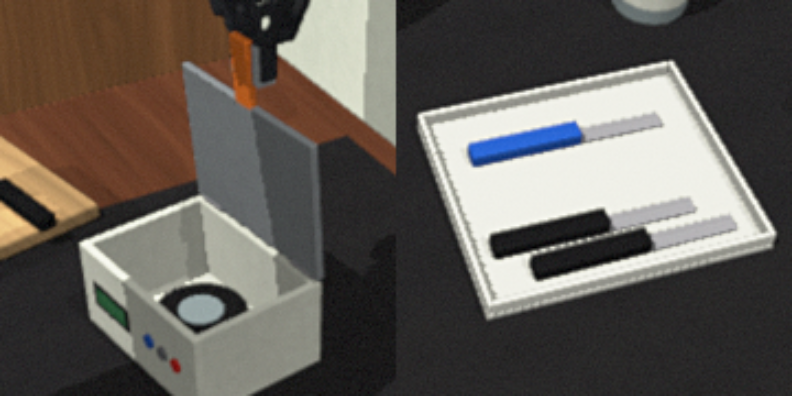

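The flap stands upright and the spatula lies flat in the tray, parallel to the black ones. One last numeric check of the flap angle from its right edge line.

Run:
```python
from h import *
s=load("sideE.npz"); g=cv2.cvtColor(s["pixels"],cv2.COLOR_RGB2GRAY).astype(float)
rows=np.arange(104,146); cols=[]
for r in rows:
    d=np.diff(cv2.GaussianBlur(g[r:r+1,295:318],(3,1),0)[0]); i=int(np.argmin(d)); cols.append(295.5+i)
p=np.polyfit(rows,cols,1); print("edge slope dcol/drow",p[0],"col@125",np.polyval(p,125),"resid",np.std(np.polyval(p,rows)-cols))
H=np.array([.6436,.2332,.094]); m=np.array([.9921,.1253,0]); y=np.array([-.1253,.9921,0]); z=np.array([0,0,1])
for a in(82,84,86,88,90,92,94,96):
    q=np.radians(a); u=-m*np.cos(q)+z*np.sin(q); n=m*np.sin(q)+z*np.cos(q)
    A,B=[proj(s,H-.095*y+.004*n+k*u) for k in(.02,.13)]; sl=(B[0]-A[0])/(B[1]-A[1]); print(a,"slope",round(sl,4),"col@125",round(A[0]+sl*(125-A[1]),1))
t=load("top0.npz"); s0=load("side0.npz")  # camera bias: known tab seen in both
for f,roi in((s0,(180,140,240,190)),(t,(150,260,210,330))):
    print("bias px",np.array(cv2.minAreaRect(blob(f,*OR,roi))[0])-proj(f,[.4751,.2118,.096]))
```

```text
edge slope dcol/drow 0.041649785268617234 col@125 305.092253464063 resid 0.2920257437966625
82 slope 0.1182 col@125 303.8
84 slope 0.0809 col@125 304.9
86 slope 0.045 col@125 306.0
88 slope 0.0104 col@125 307.1
90 slope -0.0231 col@125 308.1
92 slope -0.0556 col@125 309.1
94 slope -0.0872 col@125 310.1
96 slope -0.118 col@125 311.1
bias px [-0.02009769  1.11625668]
bias px [0.1438265  0.02782739]
```

Run:
```python
from h import *
s=load("sideE.npz"); g=cv2.cvtColor(s["pixels"],cv2.COLOR_RGB2GRAY).astype(float)
H=np.array([.6436,.2332,0]); m=np.array([.9921,.1253,0]); y=np.array([-.1253,.9921,0]); z=np.array([0,0,1.])
def fit(rows,c0,c1):
    cols=[]
    for r in rows:
        d=np.diff(cv2.GaussianBlur(g[r:r+1,c0:c1],(3,1),0)[0]); cols.append(c0+.5+int(np.argmin(d)))
    p=np.polyfit(rows,cols,1); print("slope",p[0],"col mid",np.polyval(p,np.mean(rows)),"resid",np.std(np.polyval(p,rows)-cols)); return np.mean(rows)
A,B=[proj(s,H-.095*y+k*z) for k in(.085,.01)]; print("case back-right edge pred",A,B,"slope",(B-A)[0]/(B-A)[1])
r=fit(np.arange(163,188),296,318); print("pred col",A[0]+(B-A)[0]/(B-A)[1]*(r-A[1]))
# upper-right corner of flap / lower: rows where grey stops, down column 303
print(np.round(g[84:108,302]).astype(int)); 
# angle from flap's top edge in top & side views: tab tip triangulation
```

```text
case back-right edge pred [305.77973764 160.35343153] [305.18091298 189.31722188] slope -0.020674940986168663
slope 3.21115601587137e-15 col mid 305.49999999999983 resid 3.0842465926640526e-14
pred col 305.4769206986022
[ 77  76  76  76  75  71  73  78  77  81  96 106 114 105  95  97  90  91
  93  94  90  92  94  93]
```

Run:
```python
from h import *
from workcell import eyes
t=eyes.grab_frame("top"); np.savez("topE.npz",**t); s=load("sideE.npz")
H=np.array([.6436,.2332,.094]); m=np.array([.9921,.1253,0]); y=np.array([-.1253,.9921,0]); z=np.array([0,0,1.])
g=cv2.cvtColor(t["pixels"],cv2.COLOR_RGB2GRAY).astype(int)
for v in(-.08,-.06,-.04):
    for a in(84,86,88,90,92):
        q=np.radians(a); u=-m*np.cos(q)+z*np.sin(q); n=m*np.sin(q)+z*np.cos(q)
        print(v,a,"front",np.round(proj(t,H+v*y+.14*u-.004*n),1),"back",np.round(proj(t,H+v*y+.14*u+.004*n),1),"bottom front",np.round(proj(t,H+v*y-.004*n),1))
    c=int(round(proj(t,H+v*y+.14*z)[0])); print("col",c,"rows150-205",g[150:205,c].tolist())
def sub(rows,c0,c1,sgn=-1):
    o=[]
    G=cv2.GaussianBlur(cv2.cvtColor(s["pixels"],cv2.COLOR_RGB2GRAY).astype(np.float32),(1,5),0)
    for r in rows:
        d=np.clip(sgn*np.diff(G[r,c0:c1]),0,None); i=d.argmax(); w=d[max(0,i-2):i+3]; o.append(c0+.5+max(0,i-2)+(w*np.arange(len(w))).sum()/w.sum())
    return np.polyfit(rows,o,1)[0],np.mean(o)
print("flap",sub(np.arange(104,146),295,318),"case",sub(np.arange(163,188),296,318))
```

```text
-0.08 84 front [204.9 167.5] back [204.2 161.6] bottom front [223.7 183.5]
-0.08 86 front [204.5 163.9] back [203.9 158. ] bottom front [223.7 183.4]
-0.08 88 front [204.1 160.3] back [203.6 154.5] bottom front [223.7 183.4]
-0.08 90 front [203.8 156.7] back [203.3 151. ] bottom front [223.7 183.4]
-0.08 92 front [203.4 153.2] back [203.  147.5] bottom front [223.7 183.4]
col 204 rows150-205 [28, 26, 26, 23, 25, 22, 22, 48, 78, 103, 110, 111, 104, 87, 66, 55, 54, 55, 55, 55, 55, 56, 54, 55, 54, 55, 53, 58, 54, 54, 54, 56, 53, 55, 68, 98, 121, 127, 116, 101, 89, 85, 86, 97, 117, 132, 137, 138, 136, 138, 160, 192, 217, 222, 225]
-0.06 84 front [189.8 169.2] back [189.2 163.3] bottom front [211.4 184.9]
-0.06 86 front [189.4 165.6] back [188.8 159.7] bottom front [211.4 184.9]
-0.06 88 front [189. 162.] back [188.5 156.2] bottom front [211.3 184.8]
-0.06 90 front [188.7 158.4] back [188.3 152.7] bottom front [211.3 184.8]
-0.06 92 front [188.4 154.9] back [188.  149.2] bottom front [211.3 184.8]
col 188 rows150-205 [24, 22, 18, 23, 17, 27, 22, 23, 26, 50, 81, 102, 110, 109, 102, 86, 65,
[... 249 characters left out ...]
.04 86 front [174.3 167.3] back [173.8 161.4] bottom front [199.  186.3]
-0.04 88 front [174.  163.7] back [173.5 157.9] bottom front [199.  186.3]
-0.04 90 front [173.7 160.1] back [173.2 154.4] bottom front [198.9 186.3]
-0.04 92 front [173.4 156.6] back [173.  150.9] bottom front [198.9 186.2]
col 173 rows150-205 [26, 24, 24, 22, 26, 24, 25, 23, 29, 22, 29, 59, 87, 104, 108, 109, 100, 81, 60, 54, 56, 55, 54, 55, 57, 52, 54, 59, 69, 80, 83, 82, 84, 84, 82, 81, 79, 84, 119, 174, 214, 219, 191, 154, 138, 139, 139, 138, 139, 139, 139, 139, 139, 144, 170]
flap (np.float64(0.04703835618759586), np.float64(305.238367329093)) case (np.float64(-0.01664875137441153), np.float64(305.40307628545094))
```

Both views agree that the flap is at about 86°, so the tab has shifted slightly in the pads. I push 12 mm further.

>>> send_rows(hand=[1, 1, 1, 1, 1, 1, 1, 1], travel=[[-0.2, 0, 0], [-0.4, 0, 0], [-0.6, 0, 0], [-0.8, 0, 0], [-1.0, 0, 0], [-1.2, 0, 0], [-1.2, 0, 0], [-1.2, 0, 0]], angular=[[0, 0, 0], [0, 0, 0], [0, 0, 0], [0, 0, 0], [0, 0, 0], [0, 0, 0], [0, 0, 0], [0, 0, 0]])

```text
t: 17.07
ee_pos: [0.6546, 0.2351, 0.2523]
ee_rot: [-0.002, -0.063, 0.998, -0.0]
contact_force: [-2.6, -5.5, -9.8]
width: 0.0224
grip_force: 59.5
```

>>> send_rows(hand=[1, 1, 1, 1, 1, 1, 1, 1], travel=[[0, 0, 0], [0, 0, 0], [0, 0, 0], [0, 0, 0], [0, 0, 0], [0, 0, 0], [0, 0, 0], [0, 0, 0]], angular=[[0, 0, 0], [0, 0, 0], [0, 0, 0], [0, 0, 0], [0, 0, 0], [0, 0, 0], [0, 0, 0], [0, 0, 0]])

```text
t: 17.73
ee_pos: [0.6544, 0.2351, 0.2523]
ee_rot: [-0.002, -0.063, 0.998, -0.0]
contact_force: [-3.1, -4.8, -9.3]
width: 0.0226
grip_force: 59.4
```

```bash
cat > ang.py <<'E'
from h import *
from workcell import eyes
H=np.array([.6436,.2332,.094]); m=np.array([.9921,.1253,0]); y=np.array([-.1253,.9921,0]); z=np.array([0,0,1.])
t=eyes.grab_frame("top"); s=eyes.grab_frame("side")
g=cv2.cvtColor(t["pixels"],cv2.COLOR_RGB2GRAY).astype(float); aa=np.arange(80,98,.25)
for v in(-.08,-.06,-.04):
    c=int(round(proj(t,H+v*y+.14*z)[0])); r=140+np.where(g[140:180,c]>65)[0][0]; r=r-1+(65-g[r-1,c])/(g[r,c]-g[r-1,c])
    pr=[proj(t,H+v*y+.14*(-m*np.cos(q)+z*np.sin(q))+.004*(m*np.sin(q)+z*np.cos(q)))[1] for q in np.radians(aa)]
    print("top",v,r,"angle",np.interp(r,pr[::-1],aa[::-1]))
G=cv2.GaussianBlur(cv2.cvtColor(s["pixels"],cv2.COLOR_RGB2GRAY).astype(np.float32),(1,5),0); rows=np.arange(104,146); o=[]
for r in rows:
    d=np.clip(-np.diff(G[r,295:318]),0,None); i=max(2,d.argmax()); w=d[i-2:i+3]; o.append(295.5+i-2+(w*np.arange(len(w))).sum()/w.sum())
sl=np.polyfit(rows,o,1)[0]; ps=[]
for q in np.radians(aa):
    u=-m*np.cos(q)+z*np.sin(q); n=m*np.sin(q)+z*np.cos(q); A,B=[proj(s,H-.095*y+.004*n+k*u) for k in(.02,.13)]; ps.append((B-A)[0]/(B-A)[1])
print("side angle",np.interp(sl,ps[::-1],aa[::-1]))
E
python3 arc.py; python3 ang.py
```

```text
t 17.7333 pinch r,z -0.0111 0.1773 radius 0.1776 lat 0.0005 ang 93.58 F [-3.1 -4.8 -9.3] M [-0.97  1.   -0.06] w 0.0226 tilt [-0.005 -0.001 -1.   ]
top -0.08 151.31034482758622 angle 89.79794630404874
top -0.06 153.13793103448276 angle 89.7287504129181
top -0.04 154.6451612903226 angle 89.84514214211018
side angle 89.07530565597652
```

Flap at about 89.6° in both views and held still. I hold a little longer, then hand in.

>>> send_rows(hand=[1, 1, 1, 1, 1, 1, 1, 1], travel=[[0, 0, 0], [0, 0, 0], [0, 0, 0], [0, 0, 0], [0, 0, 0], [0, 0, 0], [0, 0, 0], [0, 0, 0]], angular=[[0, 0, 0], [0, 0, 0], [0, 0, 0], [0, 0, 0], [0, 0, 0], [0, 0, 0], [0, 0, 0], [0, 0, 0]])

```text
t: 18.5
ee_pos: [0.6544, 0.2351, 0.2523]
ee_rot: [-0.002, -0.063, 0.998, -0.0]
contact_force: [-3.0, -5.1, -8.9]
width: 0.0219
grip_force: 59.4
```

```bash
python3 ang.py && python3 -c "
from workcell import close_job; print(close_job())"
```

```text
top -0.08 151.29032258064515 angle 89.80947882580581
top -0.06 153.2258064516129 angle 89.67830446847285
top -0.04 154.61290322580646 angle 89.86366881661236
side angle 89.13695656989644
the job is handed in; nothing more can be done
None
```

The job is handed in (no verdict came back): the blue spatula lies flat in the tray's free half, parallel to the black ones with its blade the same way, and the gripper is holding the flap still at about 89.6°, by both cameras.

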